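Roll down a corner seal on a carton

ROBOT

A 7-joint arm with a two-finger parallel gripper is mounted at the origin on a cart in front of the work surface, level with it; the furniture and walls round the work are solid. World frame = base frame: x ahead of the robot, y to its left, z up, the work surface at z = 0. Lengths are in m, angles in rad, forces in N, time in s.
With the tool pointing down it reaches from about 0.425 to 0.95 m from the base axis. Payload 4.7 kg.
Tool frame: the origin (TCP) lies between the finger pads; the fingertips stand 25 mm ahead of it and the grasp point (between the pads) lies 6 mm ahead of it; z points along the fingers, y is the line along which they close (so a half turn about z gives the same grasp; the last joint's range is limited). The gripper opens to 85 mm and grips with 20 to 120 N. Pads are 22 mm wide; open, the fingers measure 114 mm over their backs; the gripper's body (76 mm by 85 mm) begins 54 mm behind the grasp point. The pads swing forward as they close: fully open they stand 13 mm farther back than shut.
Start: joints at [-1.163, 0.469, -0.049, 1.532, 0.024, 1.141, -0.082], TCP at [0.286, 0.612, 0.256] pointing down, gripper open.
Joint ranges: [-2.59, 2.59], [-0.33, 1.99], [-1.39, 1.29], [0.1, 2.45], [-1.04, 4.18], [0.21, 1.99], [-2.66, 2.66]. Speed limits (rad/s): [2.57, 2.57, 3.14, 3.14, 3.14, 3.14, 3.14].

INTERFACE

Orientations are given as a 3x3 rotation matrix whose columns are the frame's x, y, z axes.
In Python, from rig import * gives the robot as it stands. Calls block until the motion is done:
- movep(position, orientation): joint-space move of the TCP to a pose.
- move_l(position, attitude=None, feed=0.15, until_force=None): straight line of the TCP; attitude=None keeps the orientation; feed is the mean speed in m/s. With until_force (N) it stops when the force on the tool has changed by that much, and returns True; else False.
- move_joints(angles): joint-space move.
- command_gripper(opening, newtons=None): finger opening in m; newtons is the grip in N (None keeps the last); returns when the fingers have stopped.
- sleep(seconds).
- inverse_kinematics(position, orientation): joint angles nearest the present ones, or None.
- sense(): the state.
- camera(name): name is "scene" or "side" or "wrist"; returns (picture, depth): 384x512x3 uint8, red, green, blue; 384x512 float32, m along the optical axis (not along the pixel's ray), 0 where there is no reading.
- camera_params(name): a dict with "K" (3x3 intrinsics, pixels), "position" and "rotation" of the camera in the world; the wrist camera has in their place "tool_from_camera" (4x4, takes a point from camera to tool coordinates, whose origin is the TCP and whose axes are the flange's). Camera axes: x right, y down, z forward; pixel columns grow to the right and rows downward; lengths in m; the calibration is good to about 2 mm. A picture is of the moment at which its call begins: read the wrist's pose just before it. camera_params takes no time and is no camera call.
A pose or a line that the arm cannot do raises Unreachable and nothing moves.
- finish_job(): hands the job in; it is judged then, once.
The state is a dict: "time_s": time; "joint_pos": joint angles; "qd": joint speeds; "joint_efforts": joint torques, N m; "position": TCP position; "tcp_rot": TCP orientation; "wrist_force": force on the tool from outside, world axes, zero at the start; "ft_torque": the same for the moment, N m; "finger_gap": finger opening in m; "gripper_force": force on a finger pad.
Only numpy, scipy, OpenCV 4.12 (cv2) and the standard library are available. Lean on these libraries where they do the work, as an engineer would, in place of code of your own. Each camera call takes 0.05 s, during which the arm holds its last target. There are 200 camera calls.

TASK

Roll down the paper seal that is folded round one edge of the carton standing to the right of the sealing station. Slide the carton upright along the station's bed from the right-hand end to the left, along the fence, so that the sprung roller runs over the whole long half of the seal; then put it down, take it the other way, turn it a quarter and pass it through the same way again, so that the roller runs over the short half. Leave it standing on the open left-hand end of the bed, clear of the roller, and do not disturb the other things on the table.

Things in the scene. Friction and masses are not known exactly. Their poses are not given: they have to be found in the camera images.
- carton: Carton to work on: upright rigid kraft box, 60x60 mm in plan, 112 mm high, 0.2 to 0.45 kg, standing on the table right of the station (finished ones stand far left). A white paper seal, 40 mm high (20 to 60 mm above the bottom), folded round an upright edge: long half (40 mm wide) on the +x face, short half (24 mm) on the +y face, the fold on the edge between them. Origin: centre of the underside; z up.
- seal_long (a point): centre of the seal's long half, on the carton's +x face: 30 mm out from the carton's axis, 10 mm toward the fold (+y) from the middle of the face, 40 mm above the bottom. Axes as the carton's.
- seal_short (a point): centre of the seal's short half, on the carton's +y face: 30 mm out from the carton's axis, 18 mm toward the fold (+x) from the middle of the face, 40 mm above the bottom. Axes as the carton's.
- station: Fixed seal-rolling station: aluminium bed 160 (x) by 380 (y) mm, 6 mm thick, lane along y, fed toward +y (right to left). Far side: steel fence, 90 mm high, face at x=+32 mm, straight from y=-60 to +60 with a flared lead-in before; infeed (y below -105) and outfeed ends open. Near side: post at x=-73, y=-55, 130 mm high. Origin: underside of the bed, mid-length on the lane's centre line; x away from the robot.
- infeed (a point): point on the bed's upper face (6 mm above the table) on the lane's centre line, 130 mm before the station's origin: where the middle of a carton is set down before a pass. Axes as the station's.
- outfeed (a point): point on the bed's upper face on the lane's centre line, 130 mm past the station's origin: where the middle of a carton stands after a pass, clear of fence and roller. Axes as the station's.
- roller (a point): point on the axis of the upright free-turning rubber roller at the end of the sprung arm, halfway up. Radius 14 mm, 80 mm high (from 14 to 94 mm above the bed). At rest its axis is at x=-32, y=0 mm in the station's frame, so it stands 12 mm into the path of a carton sliding on the centre line (10 mm if along the fence). It moves with the arm.
- wiper_arm (a joint): angle of the 69 mm roller arm, which trails from the post toward +y, in rad: 0 at rest, growing as a carton pushes the roller back out of the lane (about 0.20 while a carton on the centre line passes; stop at 0.5). Its spring presses the roller on the carton with about 5 N. It yields to a carton fed toward +y.
- timer: white kitchen timer, 70x66x21 mm, lying near the front edge of the table, left; origin under its centre
- marker: black and white marker pen, 135 mm long, lying near the front edge of the table, right; origin under its centre
- scale: white bench scale, 200x160x40 mm, left of the station; origin under its centre
There are look-alikes about, which are no part of the job. What is shaped like the carton but red or yellow is not meant.

How it is judged:
On the way, in this order (a step that is already met when the one before it is completed fails the run):
1. first pass: the roller, pushed back by the carton (arm angle over 0.08 rad), runs on the free end of the seal's long half; the carton is upright (within 0.12 rad) and no more than 8 mm above the bed (value of joint wiper_arm above 0.08 rad and x of roller in the frame of carton between 0.032 and 0.056 m and y of roller in the frame of carton between -0.016 and 0.004 m and height (world z) of carton below 0.014 m and angle between carton's own z axis and vertical below 0.12 rad), for 0.04 s.
2. in the same way the roller runs on to the fold end of the long half (value of joint wiper_arm above 0.08 rad and x of roller in the frame of carton between 0.032 and 0.056 m and y of roller in the frame of carton between 0.014 and 0.034 m and height (world z) of carton below 0.014 m and angle between carton's own z axis and vertical below 0.12 rad), for 0.04 s.
3. second pass, carton turned a quarter: the roller, pushed back in the same way, runs on the fold end of the short half (value of joint wiper_arm above 0.08 rad and y of roller in the frame of carton between 0.032 and 0.056 m and x of roller in the frame of carton between 0.014 and 0.034 m and height (world z) of carton below 0.014 m and angle between carton's own z axis and vertical below 0.12 rad), for 0.04 s.
4. in the same way the roller runs on over the free end of the short half (value of joint wiper_arm above 0.08 rad and y of roller in the frame of carton between 0.032 and 0.056 m and x of roller in the frame of carton between -0.01 and 0.01 m and height (world z) of carton below 0.014 m and angle between carton's own z axis and vertical below 0.12 rad), for 0.04 s.
At the end, for the whole second after the job is handed in: The carton stands still and upright (within 0.06 rad) on the open outfeed end of the bed: its middle 75 to 165 mm past the station's origin and within 40 mm of the lane's centre line, and the roller arm is back at rest (under 0.03 rad) (y of carton in the frame of station between 0.075 and 0.165 m and x of carton in the frame of station between -0.04 and 0.04 m and height (world z) of carton between 0.003 and 0.01 m and angle between carton's own z axis and vertical below 0.06 rad and linear speed of carton below 0.02 m/s and value of joint wiper_arm below 0.03 rad); the robot touches nothing.
It fails at once if the carton is tipped by more than 0.5 rad (angle between carton's own z axis and vertical above 0.5 rad).
It fails at once if another thing on the table is moved by more than 30 mm (distance of any of timer, marker, scale from where it was at the start of the episode above 0.03 m).
It also fails if it takes over 67 s, if anything falls off the work surface, if the arm or the gripper's body presses on something with over 40 N, if the wrist force passes 120 N, or if a joint passes its speed limit or range.

## Working session

There is one attempt and no reset: what is moved stays moved. The work goes in short steps, each a Python script; the robot and the scene stay as the last script left them, time stands still between calls to the robot, and variables do not carry over. Pictures are saved under pics/ and viewed, at most 10 in all, crops included, and the job is handed in when it is done.

```bash
mkdir -p pics; ls; python3 - <<'E'
from rig import *
import cv2, numpy as np
for n in("scene","side"):
    p,d=camera(n); cv2.imwrite(f"pics/{n}0.png",cv2.resize(p[:,:,::-1],(800,600))); np.savez(f"{n}0.npz",p=p,d=d)
    c=camera_params(n); print(n,c)
print(sense()['time_s'])
E
```

```text
pics
scene {'K': array([[403.5795781 ,   0.        , 261.21480007],
       [  0.        , 403.5795781 , 193.89252658],
       [  0.        ,   0.        ,   1.        ]]), 'position': array([ 0.0602345 , -0.79345797,  1.03433388]), 'rotation': array([[ 0.89209586, -0.33300365,  0.30540717],
       [-0.45162079, -0.67847908,  0.57940037],
       [ 0.01426994, -0.6548089 , -0.75565976]])}
side {'K': array([[366.43354431,   0.        , 262.16020556],
       [  0.        , 366.43354431, 194.79805017],
       [  0.        ,   0.        ,   1.        ]]), 'position': array([ 0.13195688, -1.17210795,  0.6190672 ]), 'rotation': array([[ 0.96129033, -0.12355734,  0.2462813 ],
       [-0.27547617, -0.41211684,  0.86848868],
       [-0.00581148, -0.9027144 , -0.43020104]])}
0.1
```

View pics/scene0.png

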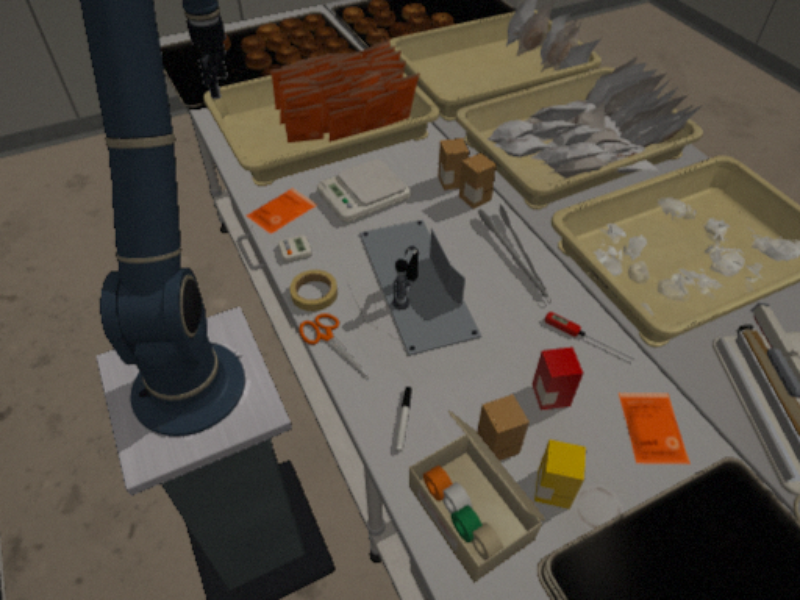

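View pics/side0.png

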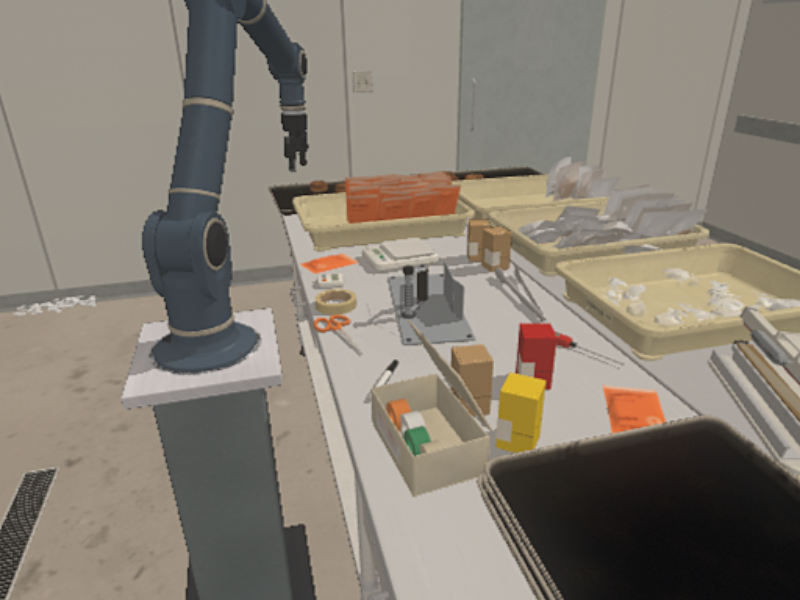

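Kraft boxes in the scene view: (503,427), and (453,165) and (477,180). The last two are the finished ones, far left. The red (557,377) and yellow (560,473) boxes are look-alikes. The target is the one at (503,427), right of the station and close to an open box. Its seal isn't visible from here. Next I'll measure it and the station.

```bash
cat > h.py <<'E'
import numpy as np, cv2
from scipy.spatial.transform import Rotation as R
def cloud(d,K,pos,rot):
    v,u=np.indices(d.shape); z=d
    P=np.stack([(u-K[0,2])/K[0,0]*z,(v-K[1,2])/K[1,1]*z,z],-1)
    P=P@np.asarray(rot).T+pos; P[d<=0]=np.nan
    return P
def rect(P):  # min area rect of xy in mm
    (c,s,a)=cv2.minAreaRect((P[:,:2]*1000).astype(np.float32)); return np.round(c,1),np.round(s,1),round(a,2)
E
python3 - <<'E'
from rig import *
from h import *
out=[]
for n in("scene","side"):
    f=np.load(n+"0.npz"); c=camera_params(n); P=cloud(f['d'],c['K'],c['position'],c['rotation'])
    def px(u,v): 
        return np.round(P[int(v*.64),int(u*.64)],3)
    pts={"scene":[(503,410),(420,330),(395,240),(560,360),(565,450),(405,420),(400,265),(410,250),(445,255)],"side":[(470,358),(435,328),(405,285),(535,335),(525,385),(385,375),(408,270),(422,270),(455,290)]}[n]
    for q in pts: print(n,q,px(*q))
    hsv=cv2.cvtColor(f['p'],cv2.COLOR_RGB2HSV)
    v,u=np.indices(f['d'].shape)
    b=(400,0.64) 
    cu,cv_=pts[0]; m=(abs(u-cu*.64)<35)&(abs(v-cv_*.64)<35)&(abs(P[...,2]-.112)<.006)&(hsv[...,1]>60)
    print("top",m.sum(),rect(P[m]),P[m].mean(0), P[m].std(0))
    c0=P[int(pts[1][1]*.64),int(pts[1][0]*.64)]
    m=(abs(P[...,2]-.006)<.012)&(np.hypot(P[...,0]-c0[0],P[...,1]-c0[1])<.4)&(hsv[...,2]<150)&(hsv[...,1]<60)
    k,l=cv2.connectedComponents(m.astype(np.uint8)); m=l==l[int(pts[1][1]*.64),int(pts[1][0]*.64)]
    print("bed",m.sum(),rect(P[m]),hsv[int(pts[1][1]*.64),int(pts[1][0]*.64)])
E
```

```text
scene (503, 410) [ 0.468 -0.368  0.111]
scene (420, 330) [ 0.463 -0.079  0.004]
scene (395, 240) [0.534 0.185 0.009]
scene (560, 360) [ 0.618 -0.326  0.11 ]
scene (565, 450) [ 0.518 -0.477  0.11 ]
scene (405, 420) [ 0.339 -0.261  0.014]
scene (400, 265) [ 0.458 -0.     0.129]
scene (410, 250) [0.504 0.049 0.106]
scene (445, 255) [0.572 0.019 0.089]
top 689 (array([ 495.9, -373. ]), array([232.7, 133.2]), 54.35) [ 0.49033036 -0.38593498  0.11163087] [0.04854306 0.04386229 0.00196369]
bed 23657 (array([552. , -79.9]), array([622. , 797.3]), 0.01) [100   8  96]
side (470, 358) [ 0.459 -0.388  0.115]
side (435, 328) [nan nan nan]
side (405, 285) [0.453 0.002 0.09 ]
side (535, 335) [ 0.606 -0.342  0.114]
side (525, 385) [ 0.515 -0.488  0.114]
side (385, 375) [ 0.342 -0.249  0.017]
side (408, 270) [ 0.46  -0.001  0.13 ]
side (422, 270) [0.507 0.041 0.108]
side (455, 290) [ 0.568 -0.021  0.073]
top 533 (array([ 496.4, -378. ]), array([245.3, 126.1]), 63.84) [ 0.48459002 -0.41682435  0.11322307] [0.03128116 0.05847281 0.00220894]
bed 196608 (array([ 809.5, 1811.9]), array([4362.8, 3603.7]), 44.84) [ 45   3 148]
```

```bash
cat >> h.py <<'E'
def down(yaw,tilt=0,axis='x'):  # tool z down; tool y (closing) along world direction yaw+90deg
    return (R.from_euler('z',yaw)*R.from_euler('x',np.pi)).as_matrix()
def wrist(name):
    from rig import camera,camera_params,sense
    s=sense(); p,d=camera("wrist"); c=camera_params("wrist"); T=np.array(c["tool_from_camera"])
    W=np.eye(4); W[:3,:3]=s["tcp_rot"]; W[:3,3]=s["position"]; M=W@T
    np.savez(name+".npz",p=p,d=d,M=M); P=cloud(d,c["K"],M[:3,3],M[:3,:3]); return p,P
E
python3 - <<'E'
from rig import *
from h import *
print(np.round(camera_params("wrist")["tool_from_camera"],3).tolist(), np.round(sense()["tcp_rot"],2).tolist())
# station view
movep([0.5,0.06,0.42],down(0)); p1,P1=wrist("w1"); print(sense()["joint_pos"])
# tilted view onto carton from the far left, tool z toward carton
ok=False
for pos in ([0.58,-0.12,0.33],[0.52,-0.1,0.33],[0.5,-0.05,0.33]):
  for k in range(12):
    z=np.array([0.455,-0.372,0.06])-pos; z/=np.linalg.norm(z)
    a=k*np.pi/6; x=np.array([np.cos(a),np.sin(a),0]); x-=x@z*z; x/=np.linalg.norm(x)
    Rm=np.stack([x,np.cross(z,x),z],1)
    if inverse_kinematics(pos,Rm) is not None:
        try: movep(pos,Rm); ok=True; print(pos,k); break
        except Unreachable: pass
  if ok: break
p2,P2=wrist("w2"); print(sense()["time_s"],sense()["joint_pos"])
cv2.imwrite("pics/w.png",np.hstack([cv2.resize(q[:,:,::-1],(400,300)) for q in(p1,p2)]))
E
```

```text
[[0.001, -0.947, -0.32, 0.082], [1.0, 0.001, -0.0, -0.001], [0.0, -0.32, 0.947, -0.117], [0.0, 0.0, 0.0, 1.0]] [[-0.91, 0.42, -0.0], [0.42, 0.91, -0.0], [-0.0, -0.0, -1.0]]
[-0.80354533  0.06727865  0.64702591  1.71249227 -0.04109085  1.37607745
 -1.71833005]
[0.58, -0.12, 0.33] 0
3.275 [-0.65231655  0.55981289  0.75411335  1.58639644  0.36425729  1.46672814
 -1.71823756]
```

View pics/w.png

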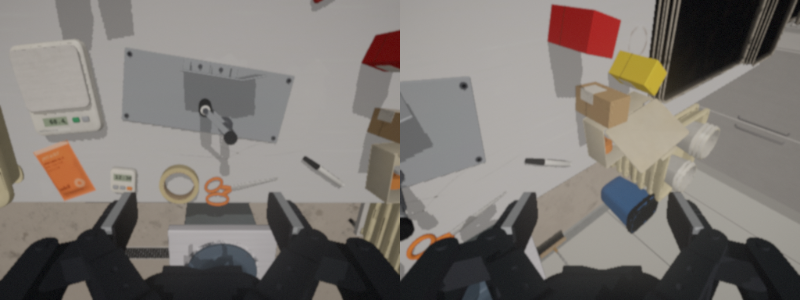

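The left image shows the bed at (125–290, 48–140), with the roller at (205,105) and the post at (230,137). The right image shows the kraft carton at (600,103) with a white patch at its upper left, and the open box close to it. I'll confirm with an enlarged crop and fit both poses.

```bash
python3 - <<'E'
from rig import *
from h import *
K=camera_params("wrist")["K"]
f=np.load("w1.npz"); p=f['p']; P=cloud(f['d'],K,f['M'][:3,3],f['M'][:3,:3])
g=cv2.cvtColor(p,cv2.COLOR_RGB2HSV)
print("bed,table hsv",g[100,190],g[125,320],g[40,250], P[100,190],P[40,250],P[150,50])
# bed mask, colour near bed
m=(g[...,2]<g[100,190][2]+18)&(P[...,2]<.03)&(P[...,2]>-.015)&(P[...,0]>.38)&(P[...,0]<.64)&(abs(P[...,1])<.27)
m=cv2.morphologyEx(m.astype(np.uint8),cv2.MORPH_OPEN,np.ones((3,3))); k,l=cv2.connectedComponents(m); m=l==l[100,190]
# intersect rays with z=.006
v,u=np.nonzero(m); r=np.stack([(u-K[0,2])/K[0,0],(v-K[1,2])/K[1,1],np.ones(len(u))],-1)@f['M'][:3,:3].T
t=(.006-f['M'][2,3])/r[:,2]; Q=f['M'][:3,3]+r*t[:,None]
print(m.sum(),rect(Q))
cv2.imwrite("pics/bm.png",np.hstack([m.astype(np.uint8)*255,cv2.cvtColor(p,cv2.COLOR_RGB2GRAY)])[:250])
for lo,hi,n in((.085,.1,"fence?"),(.098,.112,"roller/arm"),(.12,.15,"post")):
    s=(P[...,2]>lo)&(P[...,2]<hi)&(P[...,0]>.4)&(P[...,0]<.64)&(abs(P[...,1])<.2)
    print(n,s.sum(),np.round(np.nanpercentile(P[s],[2,50,98],axis=0),3).tolist() if s.any() else '')
f=np.load("w2.npz"); p=f['p']; P=cloud(f['d'],K,f['M'][:3,3],f['M'][:3,:3])
hsv=cv2.cvtColor(p,cv2.COLOR_RGB2HSV)
top=(abs(P[...,2]-.112)<.008)&(abs(P[...,0]-.46)<.06)&(abs(P[...,1]+.372)<.06)
print("top",top.sum(),rect(P[top]),P[top].mean(0))
side=(P[...,2]>.015)&(P[...,2]<.095)&(abs(P[...,0]-.46)<.05)&(abs(P[...,1]+.372)<.05)
wh=side&(hsv[...,1]<50)
print("white",wh.sum(),np.round(np.percentile(P[wh],[2,50,98],axis=0),3).tolist())
cv2.imwrite("pics/c2.png",cv2.resize(p[90:200,200:330,::-1],None,fx=5,fy=5,interpolation=cv2.INTER_CUBIC))
E
```

```text
bed,table hsv [120   2 134] [105   5 106] [ 15  10 161] [0.56573486 0.17978606 0.00630024] [6.61372164e-01 7.42799629e-02 5.41666193e-05] [0.48161454 0.42681591 0.03163686]
18801 (array([495.1,  56. ]), array([380.3, 215.4]), 81.16)
fence? 338 [[0.468, -0.057, 0.086], [0.57, 0.032, 0.096], [0.583, 0.097, 0.1]]
roller/arm 502 [[0.468, 0.011, 0.099], [0.499, 0.043, 0.107], [0.522, 0.065, 0.111]]
post 247 [[0.45, -0.006, 0.121], [0.462, 0.006, 0.13], [0.473, 0.018, 0.132]]
top 1304 (array([ 449.8, -379.6]), array([118.1,  77.1]), 17.21) [ 0.45753108 -0.37534924  0.11163043]
white 718 [[0.411, -0.408, 0.019], [0.486, -0.363, 0.047], [0.502, -0.344, 0.094]]
```

View pics/c2.png

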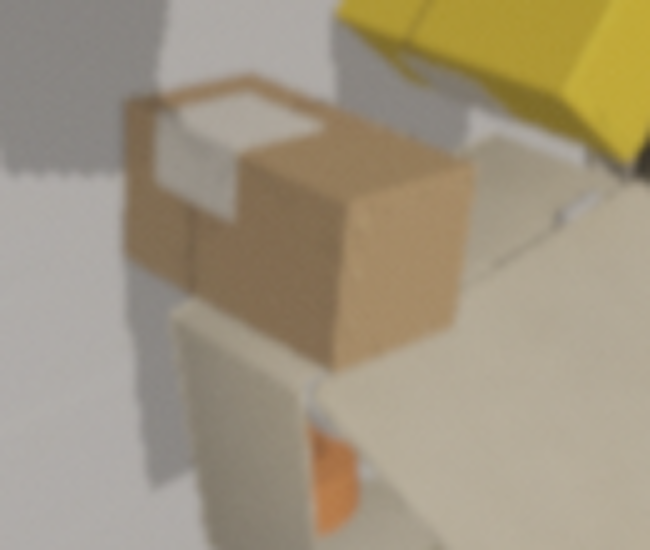

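The crop is rotated, with right = up and image-up = world +x. The carton's seal folds round the edge between its world +x and +y faces. The wider half, about 40 of 60 mm, is on the upper (+x) face and the narrower half, about 24 of 60 mm, is on the +y face. So the carton's axes are roughly the world axes. Now I'll refine the poses.

```bash
python3 - <<'E'
from rig import *
from h import *
K=camera_params("wrist")["K"]
f=np.load("w1.npz"); p=f['p']; P=cloud(f['d'],K,f['M'][:3,3],f['M'][:3,:3])
g=cv2.cvtColor(p,cv2.COLOR_RGB2HSV)
m=(g[...,2]<148)&(abs(P[...,2]-.006)<.004)&(P[...,0]>.38)&(P[...,0]<.68)&(abs(P[...,1])<.3)
m=cv2.morphologyEx(m.astype(np.uint8),cv2.MORPH_OPEN,np.ones((3,3))); k,l=cv2.connectedComponents(m); m=l==l[100,190]
Q=P[m]
for a in np.radians([-9.4,-8.84,-8.3]):
    S=Q[:,:2]@R.from_euler('z',a).as_matrix()[:2,:2]   # into station axes
    hi=[];lo=[];ys=[]
    ctr=np.median(S[:,1])
    for y in np.arange(-.2,.2,.02)+ctr:
        s=S[(abs(S[:,1]-y)<.01),0]
        if len(s)>30: hi.append(s.max());lo.append(s.min());ys.append(y)
    print(np.degrees(a),"ymin,max",np.round(np.percentile(S[:,1],[.1,99.9]),4),"hi",np.round(hi,3),"lo",np.round(lo,3))
f=np.load("w2.npz"); p=f['p']; P=cloud(f['d'],K,f['M'][:3,3],f['M'][:3,:3]); h=cv2.cvtColor(p,cv2.COLOR_RGB2HSV)
u0=lambda x,y:(90+int(y/5),200+int(x/5))
for n,q in dict(top=(400,270),plusx=(380,150),plusy=(200,250),flap=(400,370),flap2=(550,400),flapcorner=(335,395),wall=(200,330)).items(): print(n,np.round(P[u0(*q)],3),h[u0(*q)])
kr=(h[...,1]>75)&(h[...,0]<20)&(abs(P[...,0]-.46)<.07)&(abs(P[...,1]+.372)<.06)
t=kr&(abs(P[...,2]-.112)<.006); t=cv2.erode(t.astype(np.uint8),np.ones((2,2)))>0
print("top",t.sum(),rect(P[t]))
for n,mm,i in(("x",kr&(P[...,2]<.1)&(P[...,2]>.065)&(P[...,0]>.48),0),("y",kr&(P[...,2]<.1)&(P[...,2]>.03)&(P[...,1]>-.348)&(P[...,0]<.475),1)):
    q=P[mm]; print(n,len(q),np.median(q,0),np.polyfit(q[:,1-i],q[:,i],1))
E
```

```text
-9.4 ymin,max [-0.0526  0.3257] hi [0.587 0.588 0.587 0.587 0.587 0.586 0.586 0.585 0.557 0.556 0.556 0.556
 0.585 0.585 0.585 0.585 0.584 0.584 0.584] lo [0.428 0.428 0.427 0.427 0.427 0.434 0.428 0.426 0.426 0.426 0.426 0.426
 0.425 0.425 0.424 0.424 0.424 0.424 0.424]
-8.84 ymin,max [-0.0576  0.3206] hi [0.587 0.588 0.587 0.587 0.587 0.587 0.587 0.558 0.558 0.558 0.558 0.558
 0.587 0.587 0.587 0.587 0.587 0.587 0.587] lo [0.428 0.427 0.427 0.427 0.428 0.433 0.428 0.427 0.427 0.427 0.427 0.427
 0.427 0.427 0.427 0.426 0.427 0.427 0.427]
-8.3 ymin,max [-0.0626  0.3159] hi [0.586 0.587 0.587 0.587 0.587 0.587 0.587 0.559 0.559 0.559 0.559 0.559
 0.589 0.589 0.589 0.589 0.589 0.59  0.59 ] lo [0.427 0.427 0.427 0.428 0.428 0.433 0.429 0.428 0.428 0.429 0.429 0.429
 0.429 0.429 0.429 0.429 0.43  0.43  0.43 ]
top [ 0.47  -0.371  0.113] [ 17  94 166]
plusx [ 0.497 -0.388  0.086] [ 17  99 147]
plusy [ 0.462 -0.342  0.047] [ 17  94 128]
flap [ 0.413 -0.395  0.094] [ 20  40 179]
flap2 [ 0.399 -0.437  0.131] [ 21  37 180]
flapcorner [ 0.413 -0.366  0.09 ] [ 21  41 179]
wall [ 0.411 -0.362  0.021] [ 20  44 152]
top 818 (array([ 470.7, -372.4]), array([59.2, 57.3]), 84.01)
x 462 [ 0.49743612 -0.35297614  0.08335497] [-0.12209065  0.45111003]
y 463 [ 0.46088799 -0.34300229  0.06714474] [-0.09937329 -0.29729062]
```

```bash
python3 - <<'E'
from rig import *
from h import *
K=camera_params("wrist")["K"]
a=np.radians(-8.84); Rz=R.from_euler('z',a).as_matrix()
def st(P): return P@Rz-np.array([.507,.1315,0])
f=np.load("w1.npz"); S=st(cloud(f['d'],K,f['M'][:3,3],f['M'][:3,:3]))
inb=(abs(S[...,0])<.08)&(abs(S[...,1])<.15)
fe=inb&(S[...,2]>.085)&(S[...,2]<.1)&(S[...,0]>.02)
for y in np.arange(-.11,.08,.02):
    q=S[fe&(abs(S[...,1]-y)<.01)]
    if len(q): print("fence y%.2f"%y,np.round([q[:,0].min(),np.median(q[:,0]),q[:,0].max()],4),len(q))
for lo,hi in((.09,.103),(.103,.115),(.12,.14)):
    q=S[inb&(S[...,2]>lo)&(S[...,2]<hi)&(S[...,0]<.015)]; print(lo,len(q),np.round(np.percentile(q,[1,50,99],axis=0),4).tolist())
for n in("scene","side"):
    f=np.load(n+"0.npz"); c=camera_params(n); S2=st(cloud(f['d'],c['K'],c['position'],c['rotation']))
    ib=(abs(S2[...,0])<.08)&(abs(S2[...,1])<.15)
    q=S2[ib&(S2[...,2]>.02)&(S2[...,2]<.09)&(S2[...,0]>.02)&(abs(S2[...,1])<.055)]; print(n,"fence face",len(q),np.round(np.percentile(q[:,0],[5,50,95]),4))
    q=S2[ib&(S2[...,2]>.125)&(S2[...,0]<.01)]; print("post top",len(q),np.round(np.percentile(q,[2,50,98],axis=0),4).tolist())
f=np.load("w2.npz"); p=f['p']; P=cloud(f['d'],K,f['M'][:3,3],f['M'][:3,:3])
C=R.from_euler('z',np.radians(-6)).as_matrix(); Q=(P-np.array([.4695,-.3725,0]))@C
m=(Q[...,2]>.01)&(Q[...,2]<.1)&(abs(Q[...,1])<.022)&(abs(Q[...,0]-.03)<.008); q=Q[m];print("x face",len(q),np.median(q[:,0]),np.polyfit(q[:,1],q[:,0],1))
m=(Q[...,2]>.01)&(Q[...,2]<.1)&(abs(Q[...,0])<.022)&(abs(Q[...,1]-.03)<.008); q=Q[m];print("y face",len(q),np.median(q[:,1]),np.polyfit(q[:,0],q[:,1],1))
E
```

```text
fence y-0.11 [0.0671 0.0686 0.0698] 4
fence y-0.09 [0.061  0.065  0.0696] 36
fence y-0.07 [0.0537 0.0579 0.0624] 40
fence y-0.05 [0.0526 0.054  0.0553] 30
fence y-0.03 [0.0526 0.054  0.0553] 28
fence y-0.01 [0.0524 0.054  0.0553] 33
fence y0.01 [0.0523 0.0537 0.0553] 32
fence y0.03 [0.0524 0.0539 0.0553] 31
fence y0.05 [0.0524 0.0539 0.0553] 31
0.09 175 [[-0.0243, -0.013, 0.092], [-0.007, 0.0034, 0.1007], [0.0017, 0.013, 0.1027]]
0.103 347 [[-0.0485, -0.0489, 0.1042], [-0.0269, -0.0208, 0.1073], [-0.0065, 0.005, 0.1126]]
0.12 247 [[-0.0633, -0.0662, 0.121], [-0.051, -0.0541, 0.1299], [-0.0399, -0.0428, 0.132]]
scene fence face 182 [0.0537 0.0549 0.0563]
post top 43 [[-0.0618, -0.0692, 0.1259], [-0.0514, -0.0583, 0.1288], [-0.0408, -0.0438, 0.132]]
side fence face 89 [0.0539 0.0548 0.0558]
post top 25 [[-0.0624, -0.0671, 0.1258], [-0.0515, -0.0578, 0.1311], [-0.0405, -0.0456, 0.1346]]
x face 470 0.029452959141298606 [-0.00035438  0.02946265]
y face 880 0.02852823897476406 [0.0153668  0.02854188]
```

The lane line is 21 mm off the bed's mid-width; the fence face, post and roller measurements all agree on this. The carton is at (0.469,-0.374) with yaw -5.7°. Next I'll check IK for the whole plan.

```bash
cat >> h.py <<'E'
A=np.radians(-8.84); RZ=R.from_euler('z',A).as_matrix()
def stw(x,y,z): # station lane coords (m, z world) -> world
    return RZ@np.array([.528+x,.1315+y,0])+[0,0,z]
CAR=np.array([.469,-.374]); CY=np.radians(-5.7)
E
python3 - <<'E'
from rig import *
from h import *
print(sense()["joint_pos"])
for nm,pos,yaws in(("pick",[*CAR,.1],(CY,CY+np.pi)),("pickhi",[*CAR,.26],(CY,CY+np.pi)),("in",stw(0,-.13,.106),(A,A+np.pi,A+np.pi/2,A-np.pi/2)),("inhi",stw(0,-.13,.27),(A,A+np.pi,A+np.pi/2,A-np.pi/2)),("out",stw(0,.125,.106),(A,A+np.pi)),("outhi",stw(0,.125,.27),(A,A+np.pi,A+np.pi/2,A-np.pi/2))):
    for y in yaws:
        q=inverse_kinematics(pos,down(y)); print(nm,round(np.degrees(y)),None if q is None else np.round(q,2))
E
```

```text
[-0.65231655  0.55981289  0.75411335  1.58639644  0.36425729  1.46672814
 -1.71823756]
pick -6 [ 0.29  0.55  0.43  1.88 -0.32  0.78 -0.78]
pick 174 [ 1.38  0.87 -1.18  1.81  0.9   1.12  1.33]
pickhi -6 [-0.    0.43  0.83  1.75 -0.35  1.12 -0.73]
pickhi 174 [ 1.39  0.61 -1.17  1.67  0.59  1.26  1.57]
in -9 [-0.28  0.45  0.45  2.04 -0.29  0.71 -1.37]
in 171 [ 0.16  0.42 -0.11  2.02  0.07  0.71  1.42]
in 81 [-0.11  0.42  0.23  2.03 -0.14  0.7   0.06]
in -99 [-0.57  0.56  0.86  2.06 -0.6   0.79 -2.64]
inhi -9 [-0.46  0.24  0.64  1.89 -0.16  1.06 -1.48]
inhi 171 [-0.42  0.23  0.59  1.89 -0.15  1.06  1.64]
inhi 81 [-0.43  0.23  0.61  1.89 -0.15  1.06  0.08]
inhi -99 [ 0.96  0.45 -1.17  1.82  0.45  1.17  2.64]
out -9 [-0.7   0.53  0.45  1.91 -0.32  0.78 -1.81]
out 171 [-0.26  0.5  -0.15  1.88  0.1   0.77  0.95]
outhi -9 [-0.81  0.34  0.57  1.76 -0.2   1.1  -1.9 ]
outhi 171 [-0.57  0.31  0.25  1.75 -0.09  1.09  1.13]
outhi 81 [-0.77  0.33  0.51  1.76 -0.18  1.1  -0.35]
outhi -99 [ 0.44  0.58 -1.17  1.69  0.56  1.26  2.13]
```

```bash
python3 - <<'E'
from rig import *
from h import *
movep([.5,-.2,.30],down(CY))
movep([*CAR,.24],down(CY))
move_l([*CAR,.1],until_force=8,feed=.12); s=sense(); print(s["position"],s["wrist_force"])
command_gripper(.05,70); s=sense(); print(s["finger_gap"],s["gripper_force"],s["time_s"])
move_l([*CAR,.26]); s=sense(); print(s["finger_gap"],s["wrist_force"],s["time_s"])
p,d=camera("scene"); cv2.imwrite("pics/lift.png",cv2.resize(p[100:330,180:420,::-1],None,fx=2.4,fy=2.4))
E
```

```text
[ 0.46943671 -0.37442353  0.10080415] [-0.22746852 -0.76080177  0.57857943]
0.059122017419721104 75.96725106239319 6.3083
0.05926057782372294 [ 0.88049162  0.26905222 -4.04130303] 7.525
```

View pics/lift.png

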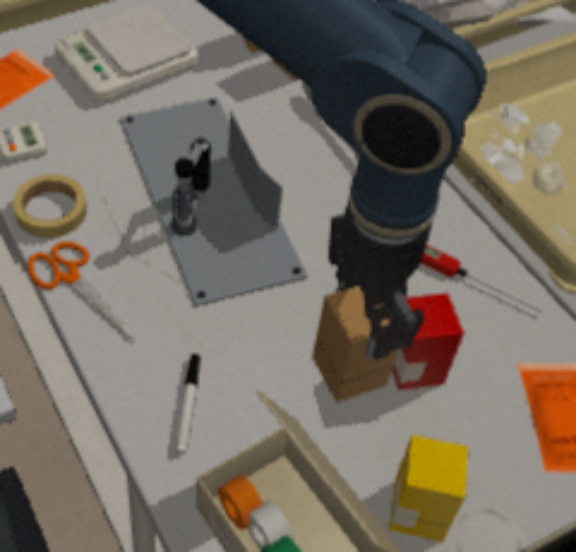

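The carton is gripped and lifted. The finger looks a bit off-centre on the -y face, so I'll measure the carton in the tool frame from scene and side depth.

```bash
python3 - <<'E'
from rig import *
from h import *
s=sense(); print(s["position"])
for n in("scene","side"):
    p,d=camera(n); c=camera_params(n); h=cv2.cvtColor(p,cv2.COLOR_RGB2HSV)
    P=cloud(d,c['K'],c['position'],c['rotation']); Q=(P-s["position"])@down(CY)@np.diag([1,-1,-1.])
    k=(h[...,1]>75)&(h[...,0]<22)&(h[...,0]>8)&(abs(Q[...,0])<.07)&(abs(Q[...,1])<.06)&(Q[...,2]<.03)&(Q[...,2]>-.13)
    q=Q[k]; print(n,len(q),np.round(np.percentile(q,[1,50,99],axis=0),4).tolist())
    f=q[(q[:,0]<-.02)&(abs(q[:,1])<.022)]; print(" -x face",len(f),np.median(f[:,0]),np.polyfit(f[:,1],f[:,0],1),"tilt",np.polyfit(f[:,2],f[:,0],1)[0])
E
```

```text
[ 0.46853842 -0.37348757  0.25878713]
scene 1007 [[-0.03, -0.0332, -0.0984], [-0.0216, -0.0179, -0.0302], [0.0271, 0.026, 0.0146]]
 -x face 341 -0.028807338706733795 [-0.001916  -0.0281756] tilt 0.026892681535142442
side 1069 [[-0.0294, -0.0307, -0.0964], [-0.0125, -0.0269, -0.0403], [0.0283, 0.0285, 0.0142]]
 -x face 201 -0.028674714956914614 [ 0.00161385 -0.02825923] tilt 0.0195874561276414
```

```bash
cat >> h.py <<'E'
def stinv(p): return RZ.T@np.asarray(p)-[.528,.1315,0]
def setdown(x,y,yaw):
    from rig import move_l,sense
    p=stw(x,y,.125); move_l(p,down(yaw),feed=.2)
    p[2]=.1; print("contact",move_l(p,until_force=5,feed=.03)); s=sense()
    print("at",np.round(stinv(s["position"])*1000,1),s["wrist_force"]); return s
E
python3 - <<'E'
from rig import *
from h import *
Y=A+np.pi
movep([.5,-.25,.27],down(CY+np.pi/2))
movep(stw(-.0005,-.135,.27),down(Y))
s=setdown(-.0005,-.135,Y); z=s["position"][2]
move_l(stw(-.0005,-.135,z+.0015),feed=.05)
for y in(-.07,0,.07,.128):
    move_l(stw(-.0005,y,z+.0015),feed=.08); s=sense()
    print(y,np.round(stinv(s["position"])*1000,1),np.round(s["wrist_force"],1),round(s["finger_gap"],4),s["time_s"])
    if y==0: p,d=camera("scene")
cv2.imwrite("pics/pass1.png",cv2.resize(p[100:300,180:400,::-1],None,fx=2.4,fy=2.4))
E
```

```text
contact True
at [  -0.5 -135.   106.8] [-0.27586561  0.12326128  4.04182016]
-0.07 [ -0.5 -70.7 108.3] [ 1.  -1.2 -3.5] 0.0592 12.5
0 [  1.6   2.7 108.9] [ 4.7 -0.1 -5.9] 0.059 13.525
0.07 [ -0.7  69.1 108.2] [-0.4 -1.3 -4.2] 0.0586 14.6
0.128 [ -0.5 127.3 108.2] [-0.1  0.1 -3.1] 0.0589 15.475
```

View pics/pass1.png

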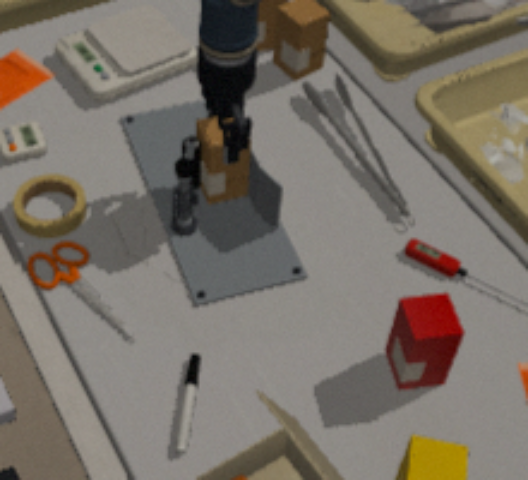

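The roller is pressed on the carton at about 5 N, with the long half of the seal facing it, and the carton is upright. Next is the return, quarter turn, regrip and second pass.

```bash
python3 - <<'E'
from rig import *
from h import *
Y=A+np.pi
move_l(stw(-.0005,.128,.27),feed=.25)
movep(stw(-.02,0,.28),down(A+.75*np.pi)); 
movep(stw(0,-.135,.27),down(A+np.pi/2))
s=setdown(0,-.135,A+np.pi/2); z=s["position"][2]
command_gripper(.085); move_l(stw(0,-.135,.19),feed=.2); print(sense()["time_s"])
p,P=wrist("w3"); 
movep(stw(0,-.135,.19),down(Y)); move_l(stw(0,-.135,z+.001),until_force=8,feed=.12)
command_gripper(.05,70); s=sense(); print(s["finger_gap"],np.round(stinv(s["position"])*1000,1),s["wrist_force"],s["time_s"])
p2,d=camera("scene"); cv2.imwrite("pics/re.png",cv2.resize(p2[100:300,180:400,::-1],None,fx=2.4,fy=2.4))
c=camera_params("scene");h=cv2.cvtColor(p2,cv2.COLOR_RGB2HSV); Q=cloud(d,c['K'],c['position'],c['rotation'])@RZ-[.528,.1315,0]
k=(h[...,1]>75)&(h[...,0]<22)&(h[...,0]>8)&(abs(Q[...,0])<.05)&(abs(Q[...,1]+.135)<.05)
q=Q[k]; print(len(q),np.round(np.percentile(q,[1,50,99],axis=0),4).tolist())
E
```

```text
contact True
at [-1.000e-01 -1.350e+02  1.069e+02] [-1.2693501   1.09681648  4.99083281]
19.9167
0.0589457214638421 [   1.  -134.8  109. ] [0.50191973 1.25754703 6.50547125] 22.4583
624 [[-0.0309, -0.176, 0.0055], [-0.0154, -0.1645, 0.0749], [0.03, -0.1092, 0.4081]]
```

View pics/re.png

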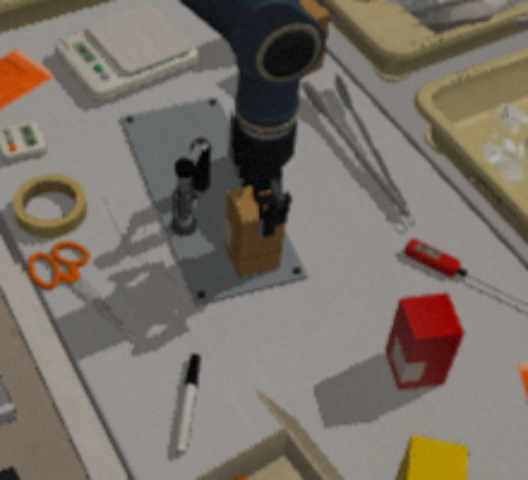

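```bash
python3 - <<'E'
from rig import *
from h import *
s=sense(); z=s["position"][2]+.001
x=-.0005
move_l(stw(x,-.135,z),feed=.05)
for y in(-.07,0,.07,.125):
    move_l(stw(x,y,z),feed=.08); s=sense()
    print(y,np.round(stinv(s["position"])*1000,1),np.round(s["wrist_force"],1),round(s["finger_gap"],4),s["time_s"])
    if y==0: p,d=camera("scene")
print(move_l(stw(x,.125,z-.006),until_force=4,feed=.03)); command_gripper(.085)
move_l(stw(x,.125,.25),feed=.2); print(sense()["time_s"])
movep(stw(-.03,-.2,.3),down(A+np.pi)); sleep(.5)
p2,d=camera("scene"); cv2.imwrite("pics/end.png",np.hstack([cv2.resize(q[100:280,200:380,::-1],(400,400)) for q in(p,p2)]))
E
```

```text
-0.07 [ -0.5 -70.7 110. ] [-0.2 -0.4 -3.3] 0.0589 23.7167
0 [  1.8   2.5 110.6] [ 5.  -1.  -5.8] 0.0592 24.7417
0.07 [ -0.7  69.1 109.8] [-0.4 -0.4 -3.9] 0.0588 25.8167
0.125 [ -0.5 124.4 109.8] [-0.8 -0.4 -2.9] 0.059 26.6583
True
28.1167
```

View pics/end.png

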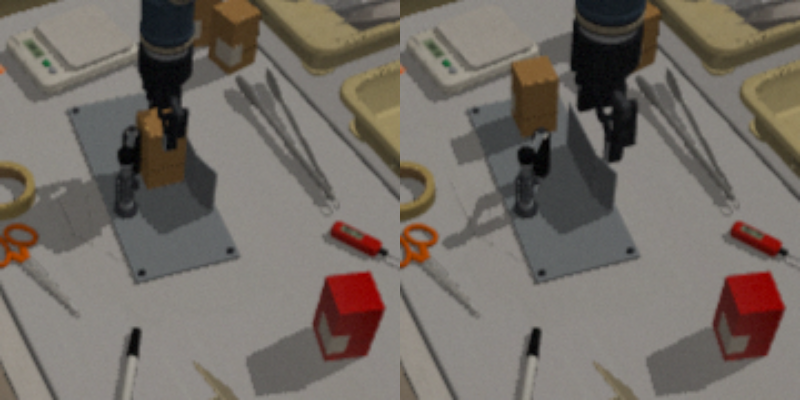

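The left half shows the second pass with the roller on the carton. The right half shows the carton standing upright on the outfeed end, clear of the roller, with the other things undisturbed.

```bash
python3 -c "
from rig import *
print(finish_job())"
```

```text
the job is handed in; nothing more can be done
None
```

I rolled both halves of the seal in two passes, left the carton standing upright on the outfeed end clear of the roller, and handed the job in at about 30 s of the 67 s; no verdict came back.

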